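# Open the push-and-turn safety cap of the tall cleaner bottle

### The job

The screen-cleaner refill is in the taller of the two clamped bottles. Open its safety cap: press the cap down, keep it pressed while twisting it anticlockwise (seen from above) until it comes free, lift it off, and finish still holding the cap, level and still, about 5 cm clear above the mouth of its bottle - do not put it down. Leave the short bottle closed and the things round about where they stand.

Things in the scene. Friction and masses are not known exactly. Their poses are not given: they have to be found in the camera images.
- tall: Taller white bottle, 72 mm diameter, flat shoulder at 125 mm height, clamped in a grey round foot (100 mm diameter) bolted to the worktop: it neither turns nor lifts. Upright at any yaw, on the left or the right; origin at the centre of the foot's underside, z up.
- tall_cap: Grey loose cap of the tall bottle, 40 mm high, 30 to 55 g; origin at the centre of its underside, z up. Locked: underside 131.5 mm above the worktop, x axis along the bottle's x axis. Lowest 7 mm is a skirt of 54 mm diameter, whose ledge fingertips may push on; above it the round knurled grip, 43 mm diameter, 33 mm high. Locked, it can be neither turned nor pulled off.
- tall_mark (a point): White mark on the ledge of this cap, 24 mm from its axis on its +x axis, 7 mm above its underside. Pressed down, the cap turns anticlockwise seen from above (clockwise is blocked); keep pressing until it has turned over 60 degrees. From 60 to 125 degrees it is free and lifts straight off: aim for 80 to 90.
- tall_mouth (a point): Top of the tall bottle's neck, on its axis, 153.5 mm above the worktop, inside the cap while it is on. The locked cap's underside lies 22 mm below it.
- tall_spring (a joint): Spring plunger in the tall bottle's mouth, in m: 0 with the cap locked on (pushes it up with 6 N), positive as the cap is pressed down: 0.004 lets it turn (9 N at 0.005), 0.0065 is the hard stop of the skirt on the bottle's shoulder; -0.008 with the cap off.
- short: The shorter white bottle in the same kind of foot, fixed, shoulder at 75 mm; origin at the centre of the foot's underside. Stays closed.
- short_cap: The same kind of cap on the short bottle, underside 81.5 mm above the worktop. Leave alone.
- torch: Black torch, 29 mm diameter, 89 mm tall, standing on end between the two bottles; origin at the centre of its underside. Bystander.
- pad: Yellow sticky-note pad, 76 x 50 x 14 mm, flat on the worktop in front; origin at the centre of its underside. Bystander.
- stapler: Black stapler, 36 x 150 x 54 mm, behind the bottles; origin at the centre of its underside. Bystander.
- keys: Bunch of keys, 78 x 70 x 23 mm, lying at the back right; origin at the centre of its underside. Bystander.

How it is judged:
By the outcome, as a careful person would: the job done as asked, in the order asked, and still so for the second after the job is handed in, while the arm keeps its last pose, push and grip.
It also fails if it takes over 35 s, if anything falls off the work surface, if the arm or the gripper's body presses on something with over 40 N, if the wrist force passes 120 N, or if a joint passes its speed limit or range.

### The arm

A 7-joint arm with a two-finger parallel gripper is mounted at the origin on a cart in front of the work surface, level with it; the furniture and walls round the work are solid. World frame = base frame: x ahead of the robot, y to its left, z up, the work surface at z = 0. Lengths are in m, angles in rad, forces in N, time in s.
With the tool pointing down it reaches from about 0.425 to 0.925 m from the base axis. Payload 6.8 kg.
Tool frame: the origin (TCP) lies at the very end of the fingers, on their centre line; the grasp point (between the pads) lies bot.grip_point_offset behind it (bot.grip_point_offset is the distance from the TCP to the grasp point, in m); z points along the fingers, y is the line along which they close (so a half turn about z gives the same grasp; the last joint's range is limited). The gripper opens to 85 mm and grips with 20 to 120 N. Pads are 22 mm wide; open, the fingers measure 114 mm over their backs; the gripper's body (76 mm by 85 mm) begins 54 mm behind the grasp point. The pads swing forward as they close: fully open they stand 13 mm farther back than shut.
Start: joints at [-1.409, 0.477, 0.022, 1.555, -0.011, 1.109, -0.083], TCP at [0.18, 0.651, 0.207] pointing down, gripper open.
Joint ranges: [-2.96, 2.96], [-0.34, 2.1], [-1.41, 1.46], [0.24, 2.44], [-1.37, 4.51], [0.17, 1.92], [-2.96, 2.96]. Speed limits (rad/s): [2.39, 2.39, 3.14, 3.14, 3.14, 3.14, 3.14].

### API

Orientations are given as a unit quaternion [w, x, y, z].
In Python, from station import bot, imaging gives the robot as it stands. The module is installed in compiled form; this text tells all that it offers.
- The arm moves only by the tool carry_out, never from a script. Its argument "targets" is one flat list of numbers, 5 for each row, row after row: the closure in counts, from 0 (fully open) to 255 (shut), then the shift along the world's x, y, z in mm, then the turn about the world's z in degrees. A call has 1 to 20 rows; each row shifts and turns the commanded pose from where the row before left it; what a row does not reach is not made up. A row lasts 1/10 s, in which the tool goes at most 50 mm and 8.59 degrees, less where a joint would pass 70% of its speed; a pose out of reach is approached as far as the arm can. A call is refused whole if a number of a shift passes 50 or a number of a turn 8.59, either way. A call with a gripper value outside its range is refused whole. The fingers move at their own pace and stop on an object; "newtons" is the grip in N (left out, the last holds). Time passes only in rows, so rows that do not move let the fingers close. It gives the time, the measured TCP pose, the force, the opening and the grip force at its end, in the units of the state.
- bot.get_obs(): the state, without advancing time (a new reading comes with each control period).
- imaging.read_camera(name): name is "side" or "top"; returns a dict with "frame" (384x512x3 uint8, red, green, blue), "fov_y" (degrees; the focal length in pixels is half the picture's height over the tangent of half this angle, whatever the lens; pixels are square), "cx", "cy" (the principal point, pixels), "k1" (the pictures are not rectified: a ray, as slopes to the right and down, at radius r is drawn at 1 + k1 r^2 times it, then the intrinsics apply), "pose" (4x4, takes a point from camera to world coordinates). Camera axes: x right, y up, looking along -z (the intrinsics and any distortion apply to the point x, -y, -z); pixel columns grow to the right and rows downward; lengths in m; the calibration is good to about 2 mm. A picture is of the moment at which its call begins. There is no depth.
- bot.hand_in(): hands the job in; it is judged then, once.
The state is a dict: "t": time; "q": joint angles; "joint_vel": joint speeds; "joint_torque": joint torques, N m; "eef_pos": TCP position; "tool_rot": TCP orientation; "contact_force": force on the tool from outside, world axes, zero at the start; "torque": the same for the moment, N m; "gripper_width": opening from 0.0 (shut) to 1.0 (fully open); "grasp_force": force on a finger pad.
Only numpy, scipy, OpenCV 4.12 (cv2) and the standard library are available. Lean on these libraries where they do the work, as an engineer would, in place of code of your own. Each camera call takes 0.05 s, during which the arm holds its last target. There are 200 camera calls.

## Working session

There is one attempt and no reset: what is moved stays moved. The work goes in short steps, Python scripts to look and compute and a tool call to move; the robot and the scene stay as the last step left them, time stands still between calls to the robot, and variables do not carry over. Pictures are saved under pics/ and viewed, at most 10 in all, crops included, and the job is handed in when it is done.

Besides the shell and the picture viewer there is one more tool, called after ">>>" by a JSON object that holds its "method" and its "body", one argument or row to a line. carry_out: Moves the arm, as the interface text tells. Its arguments: {"type":"object","properties":{"targets":{"type":"array","items":{"type":"number"}},"newtons":{"type":"number"}},"required":["targets"]}

```bash
mkdir -p pics
cat > h.py <<'E'
import numpy as np, cv2
from station import bot, imaging
def cam(n):
    c=imaging.read_camera(n); h=c["frame"].shape[0]
    c["f"]=h/2/np.tan(np.radians(c["fov_y"]/2)); return c
def ray(c,u,v):
    K=np.array([[c["f"],0,c["cx"]],[0,c["f"],c["cy"]],[0,0,1]]);
    p=cv2.undistortPoints(np.array([[[u,v]]],float),K,np.array([c["k1"],0,0,0.]))[0,0]
    P=np.array(c["pose"]); return P[:3,3],P[:3,:3]@np.array([p[0],-p[1],-1])
def onz(c,u,v,z):
    o,d=ray(c,u,v); return o+d*(z-o[2])/d[2]
E
python3 - <<'E'
from h import *
for n in("top","side"):
    c=cam(n); cv2.imwrite(f"pics/{n}0.png",c["frame"][:,:,::-1]); print(n,c["f"],c["cx"],c["cy"],c["k1"],np.round(c["pose"],3).tolist())
o=bot.get_obs(); print({k:np.round(v,3).tolist() for k,v in o.items()}, bot.grip_point_offset)
E
```

```text
top 465.85228958982714 259.06656146518213 187.86046023322476 -0.16225487607666253 [[-0.288, 0.932, -0.218, 0.274], [-0.958, -0.281, 0.066, 0.067], [0.001, 0.228, 0.974, 1.254], [0.0, 0.0, 0.0, 1.0]]
side 419.9495609257815 264.09196206707077 192.04110519446613 -0.10701171303570964 [[0.955, 0.163, -0.247, 0.314], [-0.295, 0.563, -0.772, -0.732], [0.013, 0.81, 0.586, 0.703], [0.0, 0.0, 0.0, 1.0]]
{'t': 0.1, 'q': [-1.409, 0.478, 0.022, 1.556, -0.011, 1.109, -0.083], 'joint_vel': [-0.001, -0.002, -0.001, -0.002, -0.001, -0.0, -0.0], 'joint_torque': [0.005, -59.776, 1.614, -28.195, 0.013, 0.005, -0.0], 'eef_pos': [0.18, 0.65, 0.207], 'tool_rot': [-0.0, 0.134, 0.991, -0.001], 'contact_force': [0.793, 0.154, -0.693], 'torque': [0.002, -0.007, -0.005], 'grasp_force': 0.0, 'gripper_width': 1.0} 0.0187
```

View pics/top0.png

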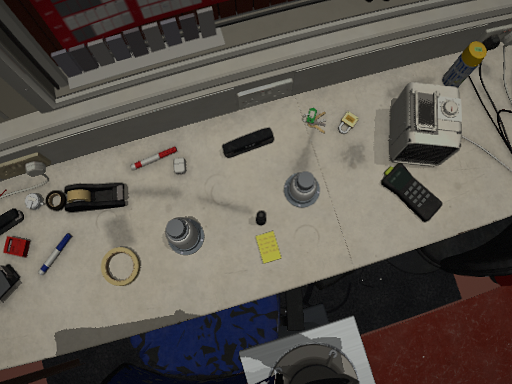

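View pics/side0.png

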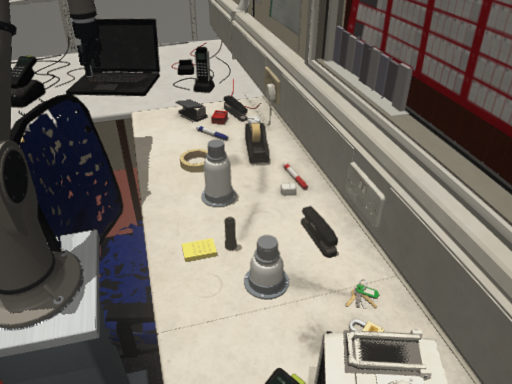

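The top view shows the tall bottle on the left, with its cap near (180,230). The short one is at (303,185), the torch at (261,217) and the pad at (268,247). In the side view the tall cap is at (216,150). Next I'll zoom in to find the cap centre and mark.

Run:
```python
from h import *
t=cam("top");s=cam("side")
a=cv2.resize(t["frame"][205:260,155:210],(400,400),interpolation=cv2.INTER_CUBIC)
b=cv2.resize(s["frame"][135:210,190:245],(400,545),interpolation=cv2.INTER_CUBIC)
b=cv2.copyMakeBorder(b,0,0,0,0,cv2.BORDER_CONSTANT); a=cv2.copyMakeBorder(a,0,145,0,0,cv2.BORDER_CONSTANT)
cv2.imwrite("pics/z1.png",np.hstack([a,b])[:,:,::-1])
for u,v in((185,235),): print(onz(t,u,v,0))
print(onz(t,261,220,0), onz(t,303,189,0))
```

```text
[0.48656322 0.21199349 0.        ]
[0.4669108  0.00227114 0.        ] [ 0.51635948 -0.13412946  0.        ]
```

View pics/z1.png

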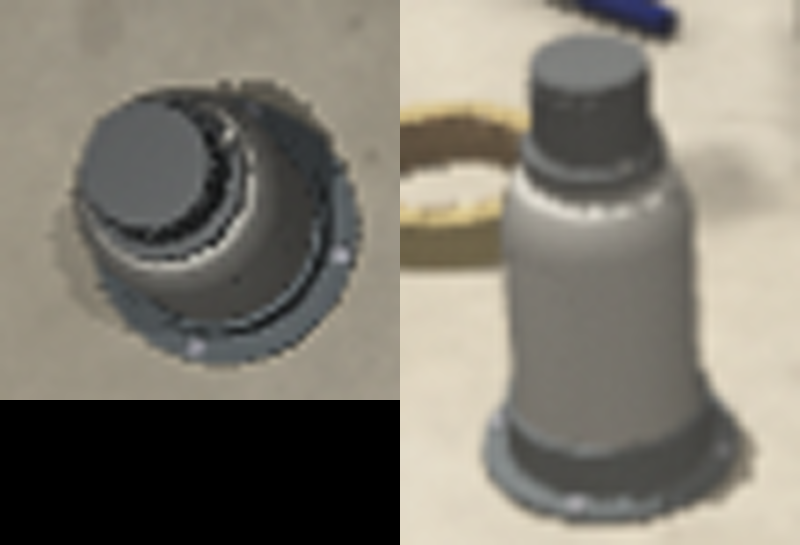

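```bash
cat >> h.py <<'E'
def tri(a,b):
    (o,d),(p,e)=a,b
    x=np.linalg.lstsq(np.c_[d,-e],p-o,rcond=None)[0]
    A,B=o+d*x[0],p+e*x[1]; return (A+B)/2,np.linalg.norm(A-B)
E
python3 - <<'E'
from h import *
t=cam("top");s=cam("side")
T=(174.3,226.4);S=(215.5,143.6)
print(onz(t,*T,.1715),onz(s,*S,.1715),tri(ray(t,*T),ray(s,*S)))
m=onz(t,186.2,222.6,.1385);print("mark?",m)
# refine: segment cap top face by flat grey-blue colour, foot too
for c,p,n in((t,T,"top"),(s,S,"side")):
    f=c["frame"].astype(int);q=f[int(p[1])-2:int(p[1])+3,int(p[0])-2:int(p[0])+3].reshape(-1,3).mean(0)
    M=(abs(f-q).max(2)<14).astype(np.uint8)
    k,l,st,ce=cv2.connectedComponentsWithStats(M,connectivity=4);i=l[int(p[1]),int(p[0])]
    print(n,q,st[i],ce[i],onz(c,*ce[i],.1715))
E
```

```text
[0.48441306 0.21130404 0.1715    ] [0.4801863  0.20492026 0.1715    ] (array([0.48325534, 0.2118831 , 0.16780914]), np.float64(0.003690327622799154))
mark? [0.49156207 0.1853467  0.1385    ]
top [95.36 97.32 97.88] [165 219  19  18 245] [174.03265306 227.46530612] [0.48214029 0.21255646 0.1715    ]
side [127.04 128.56 126.08] [208 140  16   7  86] [215.34883721 142.98837209] [0.480465   0.20817584 0.1715    ]
```

>>> {"method": "carry_out", "body": {
  "targets": [0,15,-20,0,0,0,30,-40,0,0,0,30,-45,0,0,0,30,-45,0,0,0,30,-45,0,0,0,30,-45,0,0,0,30,-45,0,0,0,30,-45,0,0,0,30,-45,0,0,0,25,-35,0,0,0,15,-20,0,0,0,7,-10,0,0,0,0,0,0,0,0,0,0,0,0],
  "newtons": 80
}}

```text
t: 1.7
eef_pos: [0.4652, 0.2359, 0.2073]
tool_rot: [-0.0, 0.134, 0.991, 0.0]
contact_force: [-0.1, -0.3, -0.2]
gripper_width: 0.998
grasp_force: 0.0
```

Run:
```python
from h import *
t=cam("top");s=cam("side")
a=cv2.resize(t["frame"][190:265,140:215],(400,400),interpolation=cv2.INTER_CUBIC)
b=cv2.resize(s["frame"][110:185,180:255],(400,400),interpolation=cv2.INTER_CUBIC)
cv2.imwrite("pics/z2.png",np.hstack([a,b])[:,:,::-1])
o=bot.get_obs(); print({k:np.round(v,3).tolist() for k,v in o.items() if k in("t","q","eef_pos","tool_rot","contact_force")})
```

```text
{'t': 1.8, 'q': [-0.779, 0.224, 0.222, 1.932, -0.059, 0.992, 0.774], 'eef_pos': [0.465, 0.236, 0.207], 'tool_rot': [-0.0, 0.133, 0.991, 0.0], 'contact_force': [-1.17, -0.563, 0.28]}
```

View pics/z2.png

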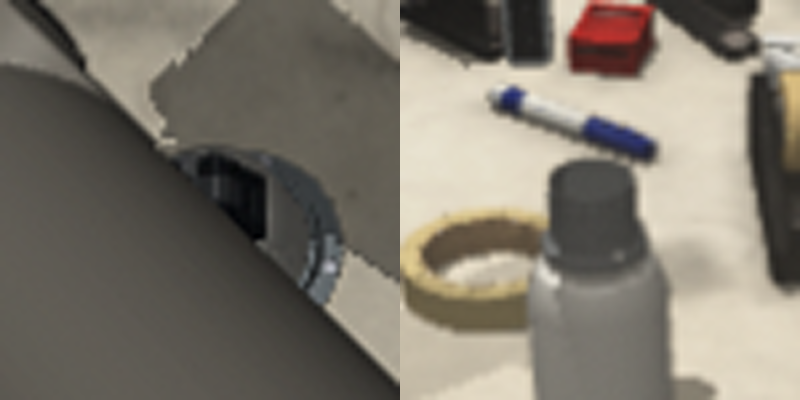

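The gripper doesn't appear where I expected it in the side crop, so I'll project the TCP and look at the whole frame.

```bash
cat >> h.py <<'E'
def proj(c,X):
    P=np.array(c["pose"]);p=P[:3,:3].T@(np.array(X)-P[:3,3]);x,y=p[0]/-p[2],-p[1]/-p[2];k=1+c["k1"]*(x*x+y*y)
    return c["cx"]+c["f"]*x*k,c["cy"]+c["f"]*y*k
E
python3 - <<'E'
from h import *
t=cam("top");s=cam("side");X=bot.get_obs()["eef_pos"]
print(proj(t,X),proj(s,X),proj(s,[.482,.2105,.1715]))
cv2.imwrite("pics/f3.png",cv2.resize(np.hstack([t["frame"][60:,60:400],s["frame"][:324,20:360]]),(800,381))[:,:,::-1])
E
```

```text
(np.float64(163.2977586734193), np.float64(235.1383223083149)) (np.float64(206.61527064804528), np.float64(126.53113262136547)) (np.float64(215.74952934882018), np.float64(142.4831707930528))
```

View pics/f3.png

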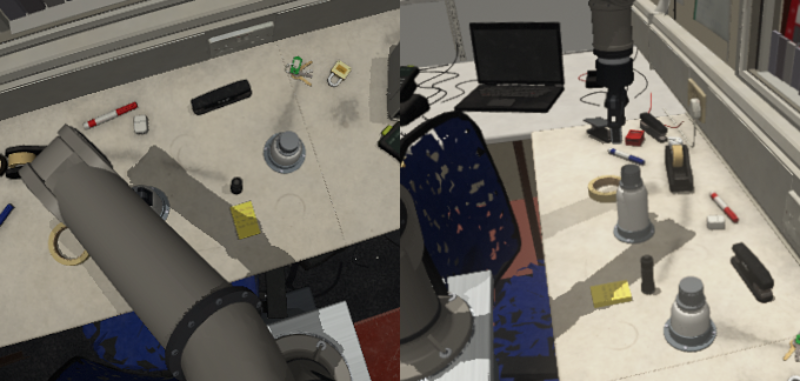

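In the side view the fingertip is at about (204,122), close to the projected TCP at (207,126) allowing for the open setback. The frames agree, so I'll move over the cap axis.

>>> {"method": "carry_out", "body": {
  "targets": [0,10,-15,0,0,0,7,-10,0,0,0,0,0,-15,0,0,0,0,0,0,0,0,0,0,0]
}}

```text
t: 2.4
eef_pos: [0.4827, 0.2096, 0.1923]
tool_rot: [-0.0, 0.134, 0.991, -0.0]
contact_force: [0.5, 0.4, 0.5]
gripper_width: 0.996
grasp_force: 0.0
```

Run:
```python
from h import *
s=cam("side");o=bot.get_obs();X=o["eef_pos"];print(X,o["q"][6])
y=np.array([.266,.964,0])
for w in(-.0425,.0425): print(proj(s,X+w*y+[0,0,.013]))
cv2.imwrite("pics/z4.png",cv2.resize(s["frame"][100:170,175:255],(800,600),interpolation=cv2.INTER_CUBIC)[:,:,::-1])
```

```text
[0.48302381 0.20978507 0.19271313] 0.8449026616744948
(np.float64(214.38539931052475), np.float64(138.81344441329625))
(np.float64(216.57157157623604), np.float64(123.1717670612418))
```

View pics/z4.png

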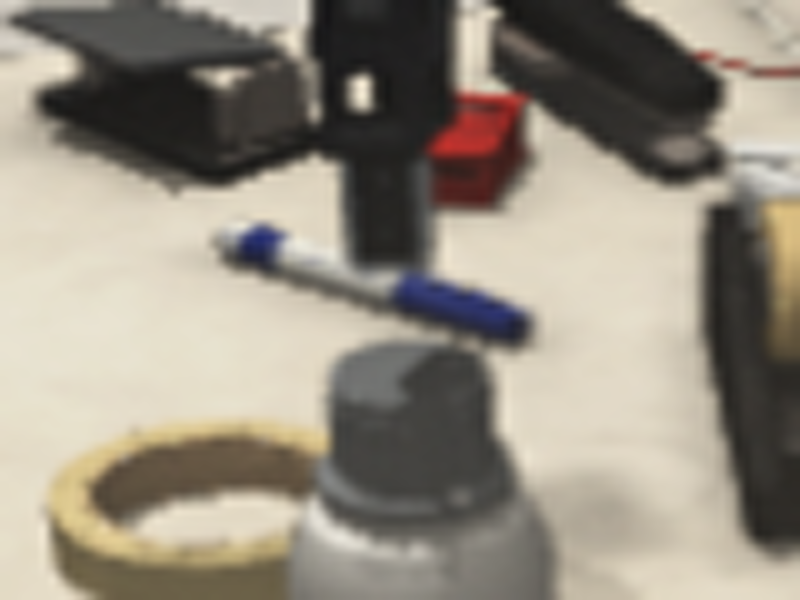

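Run:
```python
from h import *
s=cam("side");X=np.array([.483,.2098,.1927]);y=np.array([.266,.964,0])
for w in(-.057,-.0425,0,.0425,.057):
  print(w,[np.round(proj(s,X+w*y+[0,0,z]),1).tolist() for z in(0,.013,.026,.04,.073)])
d=imaging.read_camera("side")["frame"][100:150,208:222].astype(int).sum(2)//3
print(d[10:42])
```

```text
-0.057 [[214.3, 146.4], [214.0, 141.7], [213.7, 137.0], [213.4, 131.8], [212.6, 119.2]]
-0.0425 [[214.7, 143.5], [214.4, 138.8], [214.1, 134.1], [213.8, 129.0], [213.0, 116.5]]
0 [[215.8, 135.3], [215.5, 130.7], [215.2, 126.1], [215.0, 121.1], [214.3, 109.0]]
0.0425 [[216.8, 127.6], [216.6, 123.2], [216.3, 118.7], [216.0, 113.8], [215.4, 101.9]]
0.057 [[217.1, 125.1], [216.9, 120.7], [216.7, 116.2], [216.4, 111.4], [215.8, 99.6]]
[[ 27  68 179 213  84  28  30  32  34  33  31  35  88 174]
 [ 27  68 176 208  86  31  31  33  34  33  31  30  49  88]
 [ 27  39  86 119  65  32  30  32  33  33  33  31  47  79]
 [ 30  30  35  42  37  33  34  34  33  32  32  33  53  87]
 [ 34  36  38  39  40  40  40  37  35  35  37  44  67  87]
 [ 33  40  39  40  41  40  40  37  35  35  47  68  87  87]
 [ 33  36  35  36  36  36  35  36  35  41  66  91  92  91]
 [ 39  32  33  33  33  33  34  33  35  43  65  87  88  87]
 [102  49  33  32  33  32  32  34  48  59  58  52  52  52]
 [191  92  42  33  33  34  34  39  61  77  54  39  38  40]
 [196  94  43  34  35  34  35  39  62  79  57  43  41  40]
 [192  93  51  35
[... 522 characters left out ...]
9 100  65  66  67  67  64  68 102 166 217 217 215]
 [176 178 148 118 125 134 127  92  86 120 184 211 217 216]
 [139 157 164 170 188 200 179 106  83 105 140 171 198 204]
 [ 93 106 125 143 158 156 115  77  80  79  72  90 124 148]
 [110 104  87  94 107 112  77  60  66  74  76  76  71  72]
 [178 164 119 104  82  78  62  50  52  58  62  67  70  70]
 [195 192 182 165 120 112  96  61  54  52  50  54  59  64]
 [204 201 196 190 183 178 162 121 105  76  60  54  49  52]
 [209 207 204 199 195 190 181 177 163 125 114 102  69  60]
 [213 212 206 193 184 174 159 161 159 152 153 145  99 100]
 [211 201 184 151 131 118 114 116 115 112 104  98  90 119]
 [193 150 120 113 111 111 112 112 108  89  65  63  66  68]]
```

The visible tip is at v≈131, but the open near finger should be at about 139. I'll shut the gripper in the air, where the TCP is exactly defined, to settle this.

>>> {"method": "carry_out", "body": {
  "targets": [255,0,0,0,0,255,0,0,0,0,255,0,0,0,0,255,0,0,0,0,255,0,0,0,0,255,0,0,0,0,255,0,0,0,0,255,0,0,0,0]
}}

```text
t: 3.35
eef_pos: [0.483, 0.2094, 0.1924]
tool_rot: [-0.0, 0.135, 0.991, 0.0]
contact_force: [-0.3, -0.5, -0.1]
gripper_width: -0.001
grasp_force: 0.0
```

Run:
```python
from h import *
s=cam("side");o=bot.get_obs();X=o["eef_pos"];print(X,o["gripper_width"],proj(s,X))
cv2.imwrite("pics/z5.png",cv2.resize(s["frame"][90:160,175:255],(800,600),interpolation=cv2.INTER_CUBIC)[:,:,::-1])
```

```text
[0.48306532 0.20939512 0.19241401] 0.0022406876881869405 (np.float64(215.8271101648927), np.float64(135.4465724346212))
```

View pics/z5.png

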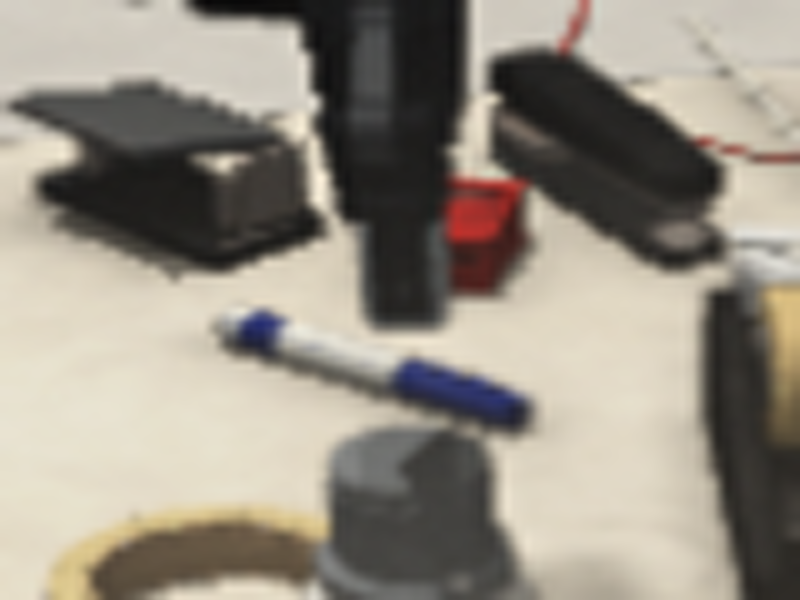

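Shut, the tip shows at (215.5,128) against a predicted (215.8,135.4). The drawn hand is therefore about 20 mm higher, or about 39 mm further in y, than reported. A gentle touch on the cap top with shut fingers will tell which.

>>> {"method": "carry_out", "body": {
  "targets": [255,0,0,-8,0,255,0,0,-8,0,255,0,0,-3,0,255,0,0,-2,0,255,0,0,0,0,255,0,0,0,0],
  "newtons": 20
}}

```text
t: 4.0
eef_pos: [0.4831, 0.2094, 0.1715]
tool_rot: [0.0, 0.135, 0.991, 0.0]
contact_force: [-0.6, 0.8, -0.7]
gripper_width: 0.001
grasp_force: 0.0
```

Run:
```python
from h import *
s=cam("side");o=bot.get_obs();X=o["eef_pos"];print(X,o["contact_force"],proj(s,X))
print(s["frame"][115:150,206:226].astype(int).sum(2)//3)
```

```text
[0.48324342 0.20945369 0.17160413] [ 0.33334393  0.24170669 -0.02788059] (np.float64(216.303296467462), np.float64(142.57294904370778))
[[ 44  63  33  29  33  41  42  43  40  33  31  32  34  35  56  85  86  84
   78  58]
 [ 43  84  41  30  32  39  41  42  40  36  32  32  31  36  57  88  91  91
   82  47]
 [ 72  98  62  33  30  34  35  36  37  34  33  34  33  34  48  76  86  83
   64  43]
 [184 185 106  37  31  34  33  34  34  33  33  34  33  32  37  47  51  51
   43  42]
 [200 195 126  42  29  32  33  34  34  34  34  33  33  34  34  41  44  47
   43  43]
 [204 207 190  61  29  33  36  35  35  36  35  34  34  33  39  41  42  49
   43  50]
 [207 208 191  64  28  34  39  39  38  38  38  36  34  39  45  48  49  49
   44  65]
 [208 206 191  82  33  33  34  35  36  36  36  35  35  40  48  49  48  48
   53  91]
 [208 207 193 126  71  52  39  34  35  35  36  36  43  53  57  56  53  53
   68 129]
 [210 208 205 194 157 105  54  37  36  37  36  41  62  81  87 106 106 105
  112 149]
 [210 208 208 206 192 114  55  36  38  41  38  42  63  94 137 186 191 191
  189 191]
 [208 209 209 210 197 116  57
[... 1311 characters left out ...]
  89 137
  184 177]
 [213 201 163 134 126 117 113 109  91  66  61  61  62  62  66  73  79 123
  186 202]
 [209 191 144 132 130 122 113 101  67  61  62  63  62  63  65  73  77 100
  165 207]
 [209 181 132 131 128 116 114 103  65  63  62  62  62  62  64  71  73  88
  153 209]
 [212 183 119 122 126 115 113 102  66  62  63  64  63  63  68  75  69  69
  139 208]
 [208 159  99  94 109 105 108  99  66  64  64  65  63  64  67  70  64  68
  140 211]
 [209 166  91  71  77  77  86  86  68  66  67  66  66  65  66  67  62  70
  143 215]
 [208 165  85  74  70  69  74  71  65  66  65  65  64  63  66  68  61  68
  142 214]
 [204 171  79  65  69  73  76  73  66  67  66  66  66  65  65  65  62  69
  142 214]]
```

>>> {"method": "carry_out", "body": {
  "targets": [255,0,0,-4,0,255,0,0,-4,0,255,0,0,-4,0,255,0,0,-2,0,255,0,0,0,0]
}}

```text
t: 4.55
eef_pos: [0.4828, 0.2092, 0.1569]
tool_rot: [-0.0, 0.134, 0.991, -0.0]
contact_force: [-0.1, -0.5, -0.2]
gripper_width: -0.001
grasp_force: 0.0
```

Run:
```python
from h import *
s=cam("side");o=bot.get_obs();X=o["eef_pos"];print(X,o["contact_force"],proj(s,X))
cv2.imwrite("pics/z6.png",cv2.resize(s["frame"][100:170,175:255],(800,600),interpolation=cv2.INTER_CUBIC)[:,:,::-1])
```

```text
[0.48295586 0.20930556 0.15720238] [-0.4471965  -1.04234254  0.36743784] (np.float64(216.48840363379043), np.float64(147.47299999048477))
```

View pics/z6.png

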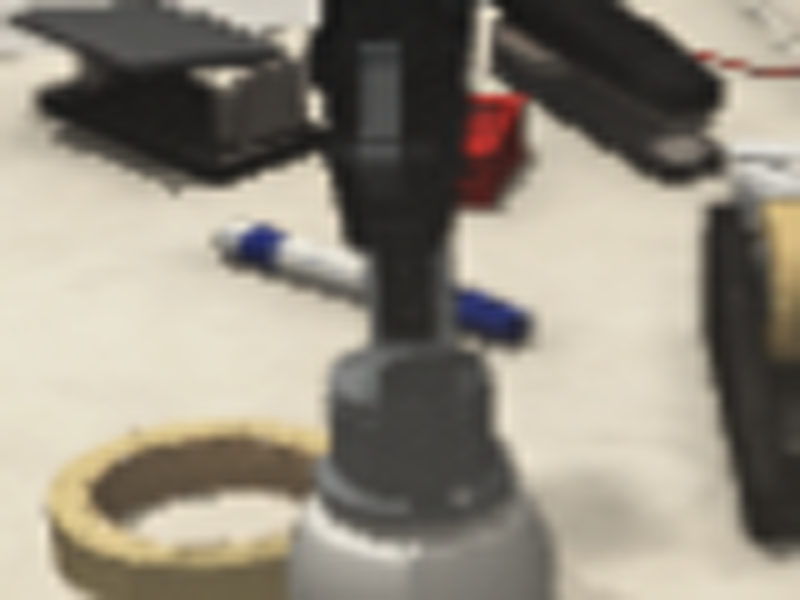

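>>> {"method": "carry_out", "body": {
  "targets": [255,0,0,-2,0,255,0,0,-2,0,255,0,0,0,0]
}}

```text
t: 4.9
eef_pos: [0.4829, 0.2093, 0.1531]
tool_rot: [-0.0, 0.134, 0.991, -0.0]
contact_force: [-0.4, 0.1, 0.6]
gripper_width: 0.003
grasp_force: 0.0
```

Run:
```python
from h import *
s=cam("side");o=bot.get_obs();X=o["eef_pos"];print(X,o["contact_force"],proj(s,X))
print(s["frame"][134:150,208:225].astype(int).sum(2)//3)
```

```text
[0.48296581 0.20936162 0.15328729] [ 0.48786344 -0.34337201  0.65486633] (np.float64(216.56408604719095), np.float64(148.77040100043672))
[[111 103  86  89  76  41  39  39  39  40  54  79  69  71  89 125 162]
 [179 165 119 101  77  43  39  39  38  39  56  82  75  70  69  67  75]
 [196 192 180 151  85  47  39  39  40  40  56  82  73  64  64  67  68]
 [204 201 197 175  89  45  39  40  40  40  57  80  68  52  54  58  62]
 [209 207 204 184  90  48  39  39  40  40  54  79  74  60  56  48  52]
 [213 212 208 179  91  54  40  40  40  40  51  76  89 100 102  65  61]
 [211 201 185 145  88  60  47  47  46  47  55  76  93 119 134 108 123]
 [192 150 120 111  96  76  66  66  65  66  68  75  75  69  86 134 185]
 [156 122 118 116 102  82  74  74  73  74  74  72  67  64  70 120 187]
 [143 131 130 121  93  64  63  63  63  63  63  63  67  74  76 101 165]
 [132 131 128 109  81  62  62  63  63  62  62  63  67  76  75  87 153]
 [118 122 126 111  89  64  63  62  63  62  62  63  67  75  68  69 138]
 [ 99  94 108  96  74  64  64  65  64  64  64  63  67  69  63  70 142]
 [ 92  71  76  76  75  67  67  66  66  67  66  64  66  66  61  69 142]
 [ 85  73  69  69  71  67  65  66  65  65  64  64  65  67  62  68 143]
 [ 79  65  69  73  74  66  65  67  67  65  65  66  64  65  61  68 141]]
```

The fingertip edge (rows 141–142) is drawn over the cap top, so the true tip is about 20 mm above the reported TCP. I'll confirm by touch.

>>> {"method": "carry_out", "body": {
  "targets": [255,0,0,-1,0,255,0,0,-1,0,255,0,0,0,0]
}}

```text
t: 5.25
eef_pos: [0.483, 0.2093, 0.1513]
tool_rot: [-0.0, 0.135, 0.991, -0.0]
contact_force: [-0.0, 0.3, 0.5]
gripper_width: 0.002
grasp_force: 0.0
```

>>> {"method": "carry_out", "body": {
  "targets": [255,0,0,-1,0,255,0,0,0,0]
}}

```text
t: 5.45
eef_pos: [0.483, 0.2094, 0.1503]
tool_rot: [-0.0, 0.134, 0.991, -0.0]
contact_force: [-1.8, 0.9, 0.2]
gripper_width: 0.001
grasp_force: 0.0
```

>>> {"method": "carry_out", "body": {
  "targets": [255,0,0,-1,0,255,0,0,0,0]
}}

```text
t: 5.65
eef_pos: [0.483, 0.2094, 0.1493]
tool_rot: [-0.0, 0.134, 0.991, -0.0]
contact_force: [-0.1, 0.2, 0.3]
gripper_width: -0.001
grasp_force: 0.0
```

>>> {"method": "carry_out", "body": {
  "targets": [255,0,0,-1,0,255,0,0,0,0]
}}

```text
t: 5.85
eef_pos: [0.483, 0.2093, 0.1483]
tool_rot: [-0.0, 0.134, 0.991, -0.0]
contact_force: [-0.6, -0.2, -0.1]
gripper_width: 0.002
grasp_force: 0.0
```

>>> {"method": "carry_out", "body": {
  "targets": [255,0,0,-1,0,255,0,0,0,0]
}}

```text
t: 6.05
eef_pos: [0.4832, 0.2094, 0.1477]
tool_rot: [0.0, 0.135, 0.991, 0.0]
contact_force: [-1.5, -0.7, 4.0]
gripper_width: -0.001
grasp_force: 1.9
```

Run:
```python
from h import *
s=cam("side");o=bot.get_obs();X=o["eef_pos"];print(X,o["contact_force"],proj(s,X))
print(s["frame"][134:150,208:225].astype(int).sum(2)//3)
```

```text
[0.48317344 0.2094174  0.14776442] [-1.38530238 -0.62457784  2.72521738] (np.float64(216.74503664182993), np.float64(150.58555909394258))
[[111 104  89  91  77  44  38  40  44  41  55  81  72  72  88 126 162]
 [179 165 121 108  78  46  38  39  39  39  55  80  70  70  69  69  74]
 [196 191 183 163  87  47  39  40  38  40  56  82  73  65  65  67  68]
 [204 202 197 176  90  49  40  39  39  41  54  81  75  56  54  58  61]
 [210 207 205 184  98  54  40  40  42  40  50  74  76  62  54  49  52]
 [214 212 207 182 104  57  41  41  44  41  50  74  86  97 102  66  61]
 [212 201 185 144  90  56  40  39  40  40  49  75  92 115 137 117 125]
 [191 150 122 109  86  56  41  39  40  40  49  73  82  68  95 148 185]
 [157 120 111 108  90  64  48  48  48  47  56  78  82  63  71 121 186]
 [142 128 119 108  87  77  67  67  66  67  68  77  81  71  74 100 165]
 [132 131 128 104  69  68  74  75  76  74  73  71  74  76  73  87 154]
 [118 122 127 104  66  62  63  63  64  63  63  63  66  73  69  70 139]
 [ 99  95 107  96  72  64  62  64  65  64  63  63  65  65  63  70 141]
 [ 91  72  77  78  77  68  66  67  66  67  65  64  65  66  63  72 143]
 [ 84  72  70  70  70  65  65  66  66  65  64  65  65  67  61  68 143]
 [ 80  65  67  74  74  66  66  66  65  66  65  64  64  66  61  69 141]]
```

Contact came at a reported z of 0.1477, so the real fingertip is about 23.7 mm above the reported TCP, and it is over the cap's centre. Back off, open, then go down to a reported z of about 0.1165 and grip.

>>> {"method": "carry_out", "body": {
  "targets": [255,0,0,10,0,0,0,0,5,0,0,0,0,0,0,0,0,0,0,0,0,0,0,0,0,0,0,0,0,0,0,0,0,0,0,0,0,0,0,0,0,0,0,0,0,0,0,0,-8,0,0,0,0,-8,0,0,0,0,0,0],
  "newtons": 80
}}

```text
t: 7.3
eef_pos: [0.482, 0.2089, 0.1448]
tool_rot: [-0.001, 0.134, 0.991, -0.001]
contact_force: [-0.4, -0.2, -1.1]
gripper_width: 1.002
grasp_force: 0.0
```

>>> {"method": "carry_out", "body": {
  "targets": [0,0,0,-10,0,0,0,0,-10,0,0,0,0,-7,0,0,0,0,-3,0,0,0,0,0,0]
}}

```text
t: 7.8
eef_pos: [0.4827, 0.2092, 0.1158]
tool_rot: [-0.0, 0.135, 0.991, -0.0]
contact_force: [-0.2, 0.5, 0.9]
gripper_width: 0.999
grasp_force: 0.0
```

>>> {"method": "carry_out", "body": {
  "targets": [255,0,0,0,0,255,0,0,0,0,255,0,0,0,0,255,0,0,0,0,255,0,0,0,0,255,0,0,0,0,255,0,0,0,0]
}}

```text
t: 8.5
eef_pos: [0.4833, 0.2096, 0.1171]
tool_rot: [0.0, 0.135, 0.991, 0.0]
contact_force: [-2.0, -1.1, 4.6]
gripper_width: 0.48
grasp_force: 79.9
```

Run:
```python
from h import *
s=cam("side");o=bot.get_obs();print(o["eef_pos"],o["contact_force"],o["torque"],o["gripper_width"],o["grasp_force"],o["q"])
cv2.imwrite("pics/z7.png",cv2.resize(s["frame"][100:170,175:255],(800,600),interpolation=cv2.INTER_CUBIC)[:,:,::-1])
```

```text
[0.48331803 0.20958193 0.11709626] [-1.71601432  0.13462522  5.13161765] [-0.07238844  0.35263309  0.02632526] 0.47995361946031995 79.85105546191335 [-0.71054023  0.34917906  0.2235954   2.00722535 -0.10684038  0.7952448
  0.87573973]
```

View pics/z7.png

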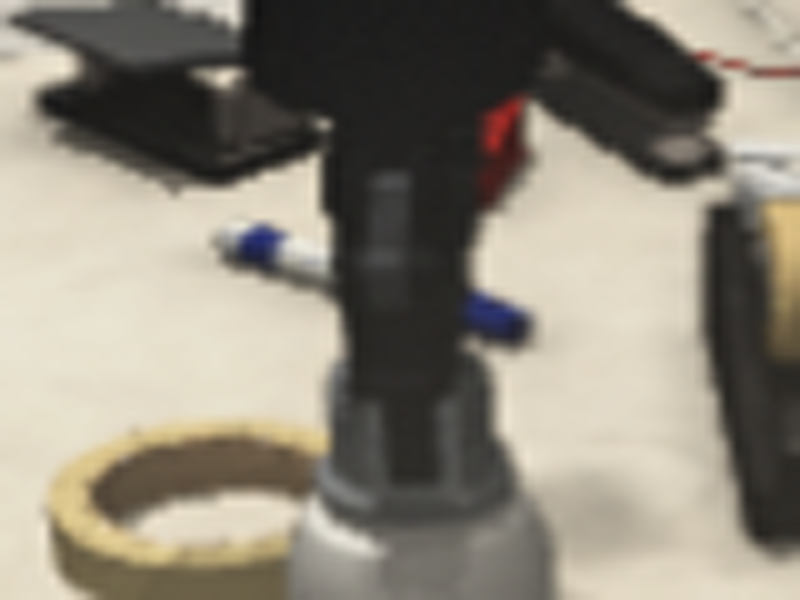

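The near finger is on the grip, just above the ledge, and the opening of about 41 mm fits the cap. Now press.

>>> {"method": "carry_out", "body": {
  "targets": [255,0,0,-2,0,255,0,0,-2,0,255,0,0,-1,0,255,0,0,0,0,255,0,0,0,0]
}}

```text
t: 9.05
eef_pos: [0.4834, 0.2096, 0.1124]
tool_rot: [0.0, 0.135, 0.991, 0.0]
contact_force: [-2.9, -0.8, 7.8]
gripper_width: 0.48
grasp_force: 79.9
```

>>> {"method": "carry_out", "body": {
  "targets": [255,0,0,-1,0,255,0,0,-0.5,0,255,0,0,0,0,255,0,0,0,0]
}}

```text
t: 9.45
eef_pos: [0.4834, 0.2096, 0.111]
tool_rot: [0.0, 0.135, 0.991, 0.0]
contact_force: [-2.9, -1.4, 9.4]
gripper_width: 0.48
grasp_force: 79.9
```

>>> {"method": "carry_out", "body": {
  "targets": [255,0,0,0,4,255,0,0,0,8,255,0,0,0,8,255,0,0,0,0]
}}

```text
t: 9.85
eef_pos: [0.4844, 0.2104, 0.1114]
tool_rot: [0.001, -0.042, 0.999, 0.001]
contact_force: [-1.0, 0.6, 8.4]
gripper_width: 0.475
grasp_force: 80.0
```

Run:
```python
from h import *
o=bot.get_obs();print(o["eef_pos"],o["contact_force"],o["torque"],o["gripper_width"],o["q"])
w,x,y,z=o["tool_rot"];print(np.degrees(2*np.arctan2(y,x)))
```

```text
[0.48439559 0.21038648 0.11143977] [-0.96115221  0.58807942  8.40842415] [0.08029228 0.24238137 0.03936898] 0.4747867822613485 [-0.64308082  0.35490488  0.1410443   2.00621603 -0.07028356  0.78143733
  1.19309483]
184.7702551014381
```

The z torque is tiny, so the cap is turning freely. Carry on twisting with a little more press.

>>> {"method": "carry_out", "body": {
  "targets": [255,0,0,-0.5,8,255,0,0,0,8,255,0,0,0,8,255,0,0,0,8,255,0,0,0,8,255,0,0,0,8,255,0,0,0,8,255,0,0,0,8,255,0,0,0,2,255,0,0,0,0,255,0,0,0,0]
}}

```text
t: 10.95
eef_pos: [0.4835, 0.2121, 0.111]
tool_rot: [0.002, -0.578, 0.816, 0.001]
contact_force: [-3.2, 4.3, 9.5]
gripper_width: 0.48
grasp_force: 80.1
```

Run:
```python
from h import *
o=bot.get_obs();print(o["eef_pos"],o["contact_force"],o["torque"],o["gripper_width"],o["q"])
w,x,y,z=o["tool_rot"];print(np.degrees(2*np.arctan2(y,x)))
```

```text
[0.48351805 0.21205294 0.11101552] [-3.23944491  4.2764632   9.49097888] [ 0.87444907  0.76427432 -0.00196128] 0.4798199790013068 [-0.4380658   0.35811302 -0.11189361  1.99260063  0.05225818  0.79009202
  2.22381603]
250.62249210951816
```

It has turned 86°. Now lift straight off, gently at first.

>>> {"method": "carry_out", "body": {
  "targets": [255,0,0,3,0,255,0,0,4,0,255,0,0,5,0,255,0,0,5,0,255,0,0,0,0]
}}

```text
t: 11.45
eef_pos: [0.4824, 0.2107, 0.1269]
tool_rot: [0.0, -0.578, 0.816, 0.001]
contact_force: [-2.8, 4.4, 3.4]
gripper_width: 0.481
grasp_force: 81.6
```

>>> {"method": "carry_out", "body": {
  "targets": [255,0,0,5,0,255,0,0,6,0,255,0,0,8,0,255,0,0,10,0,255,0,0,10,0,255,0,0,10,0,255,0,0,7,0,255,0,0,4,0,255,0,0,2,0,255,0,0,0,0,255,0,0,0,0,255,0,0,0,0]
}}

```text
t: 12.65
eef_pos: [0.4828, 0.2093, 0.188]
tool_rot: [-0.0, -0.577, 0.816, 0.0]
contact_force: [0.1, 0.0, -0.8]
gripper_width: 0.482
grasp_force: 81.4
```

Run:
```python
from h import *
t=cam("top");s=cam("side");o=bot.get_obs();print(o["t"],o["eef_pos"],o["tool_rot"],o["contact_force"],o["torque"],np.abs(o["joint_vel"]).max())
for z in(.2035,.2105,.2435): print(z,proj(s,[.4825,.2105,z]))
print("mouth",proj(s,[.4825,.2105,.1535]))
b=cv2.resize(s["frame"][100:210,170:260],(490,600),interpolation=cv2.INTER_CUBIC)
a=cv2.resize(t["frame"][60:,60:400],(310,295)); a=cv2.copyMakeBorder(a,0,305,0,0,cv2.BORDER_CONSTANT)
cv2.imwrite("pics/z8.png",np.hstack([a,b])[:,:,::-1])
```

```text
12.75 [0.4828868  0.20932985 0.18810068] [-2.89223621e-04 -5.77481713e-01  8.16403568e-01  4.71747625e-05] [-0.10284547 -0.72286581  0.19054159] [ 0.00272352 -0.0309166  -0.00152782] 0.0017908792182566068
0.2035 (np.float64(215.29746381293256), np.float64(131.41037829218146))
0.2105 (np.float64(215.15511380794638), np.float64(128.94543959532368))
0.2435 (np.float64(214.47499281170326), np.float64(117.08429625938119))
mouth (np.float64(216.2946613128141), np.float64(148.51377822872726))
```

View pics/z8.png

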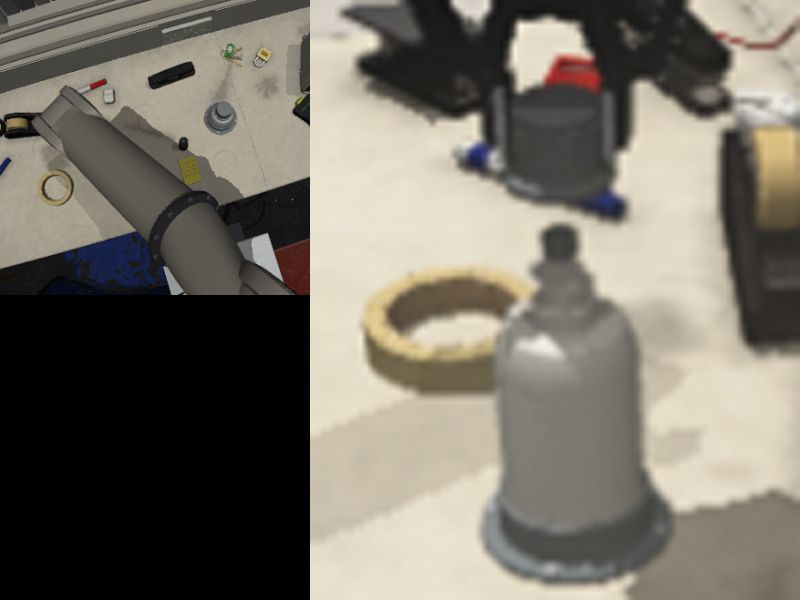

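The cap is off and held level. Its lower rim is at about row 136.7, which matches an underside near z = 0.2035, about 50 mm above the mouth. The short bottle and the things around it look undisturbed.

```bash
python3 -c "
from station import bot
print(bot.hand_in())"
```

```text
the job is handed in; nothing more can be done
None
```

I opened the tall bottle's safety cap and handed the job in at about 12.8 s, with the gripper holding the cap level and still about 5 cm above the mouth; the short bottle stayed closed and nothing else looked moved.

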